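Pulse the make-up brush washer with its bayonet lid

ROBOT

A 7-joint arm with a two-finger parallel gripper is mounted at the origin on the work surface. World frame = base frame: x ahead of the robot, y to its left, z up, the work surface at z = 0. Lengths are in m, angles in rad, forces in N, time in s.
With the tool pointing down it reaches from about 0.4 to 0.85 m from the base axis. Payload 6.9 kg.
Tool frame: the origin (TCP) lies midway between the tips of the shut fingers; the grasp point (between the pads) lies behind it (ctrl.pinch_z is the z of the grasp point in the tool frame, in m); z points along the fingers, y is the line along which they close (so a half turn about z gives the same grasp; the last joint's range is limited). The gripper opens to 85 mm and grips with 20 to 120 N. Pads are 22 mm wide; open, the fingers measure 114 mm over their backs; the gripper's body (76 mm by 85 mm) begins 54 mm behind the grasp point. The pads swing forward as they close: fully open they stand 13 mm farther back than shut.
Start: joints at [1.442, 0.507, -0.238, 1.5, 0.126, 1.149, -0.155], TCP at [0.145, -0.608, 0.231] pointing down, gripper open.
Joint ranges: [-3.08, 3.08], [-0.24, 2.05], [-1.43, 1.35], [0, 2.5], [-1.52, 4.66], [0.17, 1.96], [-2.89, 2.89]. Speed limits (rad/s): [2.39, 2.39, 3.14, 3.14, 3.14, 3.14, 3.14].

INTERFACE

Orientations are given as a unit quaternion [w, x, y, z].
In Python, from station import ctrl, get_state, vision, ticket, models gives the robot as it stands. Calls block until the motion is done:
- ctrl.movep(position, orientation): joint-space move of the TCP to a pose.
- ctrl.movel(position, frame=None, max_speed=0.15): straight line of the TCP; frame=None keeps the orientation; max_speed is the mean speed in m/s.
- ctrl.set_joints(angles): joint-space move.
- ctrl.ungrasp() and ctrl.close_gripper(force=None): open the fingers fully, or close them until they stop; force is the grip in N (None keeps the last).
- ctrl.pause(seconds).
- ctrl.ik(position, orientation): joint angles nearest the present ones, or None.
- get_state(): the state.
- vision.grab_frame(name): name is "side" or "top" or "wrist"; returns (picture, depth): 420x560x3 uint8, blue, green, red; 420x560 float32, m along the optical axis (not along the pixel's ray), 0 where there is no reading.
- vision.camera_info(name): a dict with "mtx" (3x3 intrinsics, pixels), "dist_coeffs" ([k1, k2, p1, p2, k3] as OpenCV has them; the pictures are not rectified), "R" (3x3) and "t" (3): a world point X has camera coordinates R X + t; the wrist camera has in their place "hand_eye" (4x4, takes a point from camera to tool coordinates, whose origin is the TCP and whose axes are the flange's). Camera axes: x right, y down, z forward; pixel columns grow to the right and rows downward; lengths in m; the calibration is good to about 2 mm. A picture is of the moment at which its call begins: read the wrist's pose just before it. camera_info takes no time and is no camera call.
A pose or a line that the arm cannot do raises ctrl.Unreachable and nothing moves.
- ticket.close_job(): hands the job in; it is judged then, once.
Trained networks look in the newest picture that a camera, given by its name, has taken for a name from the list of things; names that differ only in an ending like _2 or _b are one class to them, and where a whole thing is asked for, a point or a joint stands for the part that bears it (a point fixed in the world has none). Each returns a list of dicts, best first, with "p" (0 to 1); they miss things now and then, are a little off and sometimes report something else, mostly with a low value. They report only what shows in the picture. A call takes as long as a camera call. They do not tell look-alikes from the thing itself.
- models.recognise(camera, target): "point" ([column, row] in pixels, amid what is visible of it).
- models.masks_of(camera, target): "mask" (420x560 bool, what is visible of it) and "point" ([column, row] in pixels, amid what is visible of it).
The state is a dict: "time": time; "qpos": joint angles; "qd": joint speeds; "tau": joint torques, N m; "tcp_pos": TCP position; "eef_rot": TCP orientation; "contact_force": force on the tool from outside, world axes, zero at the start; "wrist_torque": the same for the moment, N m; "width": finger opening in m; "gripper_force": force on a finger pad.
Only numpy, scipy, OpenCV 4.12 (cv2) and the standard library are available. Lean on these libraries where they do the work, as an engineer would, in place of code of your own. Each camera call takes 0.05 s, during which the arm holds its last target. There are 200 camera calls.

TASK

Give the make-up brushes a short pulse in the washer: first turn the washer's soap-pod turret clockwise (seen from above) by exactly one click, then fit the loose bayonet lid fully down into the collar of the glass tank. Twist the lid clockwise about halfway towards its lock click, without letting it click, and finish right there, still gripping the lid's handle and holding it twisted against its return spring. Leave the other things on the vanity where they are.

Things in the scene. Friction and masses are not known exactly. Their poses are not given: they have to be found in the camera images.
- washer: Brush washer, fixed to the vanity: white plinth 125 x 285 x 30 mm. Origin: centre of its underside; y runs along its length, z up. At its +y end stands the soap-pod turret (axis 75 mm from the origin), at its -y end a glass tank with the bayonet collar (axis 75 mm from the origin).
- turret_grip (a point): Turret: white disc 84 mm across, top 70 mm above the vanity, six pods 4 mm high around its rim; across its middle an upright aluminium bar 46 long x 14 thick x 40 mm high. This point is on the turning axis (vertical), in the bar, 27 mm above the disc, 13 mm below the bar's top: a good grasp height. x along the bar, y across it (pinch along y), z up; turns with the turret.
- turret (a joint): Turret angle in rad, growing clockwise from above. It has three spring detents, at 0, 1.05 and 2.09; it starts in the one at 0 and the next is 1.05. Between detents it resists with up to about 0.15 N m, then falls into the nearer one.
- collar (a point): Centre of the top face of the bayonet collar, a level white ring 88 mm across on the glass tank, 81 mm above the vanity. Plate 6 mm thick with a keyhole: round hole 35 mm across plus two opposite slots 16 mm wide reaching 28 mm out from the centre along +x and -x of this point. y points along the plinth to the turret, z up. Fixed to the washer.
- ring_lock (a joint): Angle in rad of the steel drive ring under the collar, turned by the lid's lugs (about 0.1 rad of play); grows clockwise from above. 0: lugs under the slots, lid goes in and out. It is driven back to 0 with up to 0.15 N m, about 0.14 N m at halfway. Past about 1.05 it clicks over into the lock at 1.4. Halfway is about 0.65 to 0.7.
- lid_grip (a point): Grip point of the loose bayonet lid (about 90 g, 61 mm high in all), which starts standing handle up. Grey disc 72 mm across, 6 mm thick, with an upright handle bar 46 long x 14 thick x 37 mm high. The point is on the lid's axis, in the bar, 24 mm above the disc's top, 13 mm below the bar's top. x along the bar, y across it (pinch along y), z up. Fully fitted it is 30 mm above point collar.
- lid_foot (a point): Centre of the foot of the lid's plug, 48 mm below lid_grip, same axes. The plug under the disc is 30 mm across and 18 mm high; at its foot two opposite lugs, together a bar 50 mm tip to tip, 10 mm wide, 7 mm high, along x, parallel to the handle. It goes down through the collar's slots either way round (half a turn apart).
- compact: Bystander: rose-gold round compact, 72 mm across, 16 mm thick. Origin at the centre of its underside.
- curler: Bystander: stainless eyelash curler lying flat, about 130 x 90 x 10 mm. Origin at the centre of its underside.
- cream_jar: Bystander: low frosted-glass cream jar, 64 mm across, 46 mm high. Origin at the centre of its underside.
- polish: Bystander: nail-polish bottle, 28 mm across, 70 mm high. Origin at the centre of its underside.
- perfume: Bystander: glass perfume bottle, 30 x 55 mm, 84 mm high. Origin at the centre of its underside.
- organizer_door (a joint): Bystander: swing door of the clear acrylic organizer (100 x 150 mm, 130 mm high, fixed) over three lipsticks; rad, 0 closed.
Things that resemble listed ones, but are neither listed nor needed, are in the scene too. What is shaped like the part that bears lid_grip but orange is not meant.

How it is judged:
By the outcome, as a careful person would: the job done as asked, in the order asked, and still so for the second after the job is handed in, while the arm keeps its last pose, push and grip.
It also fails if it takes over 58 s, if anything falls off the work surface, if the arm or the gripper's body presses on something with over 40 N, if the wrist force passes 120 N, or if a joint passes its speed limit or range.

## Working session

There is one attempt and no reset: what is moved stays moved. The work goes in short steps, each a Python script; the robot and the scene stay as the last script left them, time stands still between calls to the robot, and variables do not carry over. Pictures are saved under pics/ and viewed, at most 10 in all, crops included, and the job is handed in when it is done.

```bash
ls; mkdir -p pics
python3 - <<'E'
from station import ctrl,get_state,vision,models
import cv2,numpy as np
print(ctrl.pinch_z,get_state())
ims=[]
for c in ("top","side"):
    im,d=vision.grab_frame(c); cv2.imwrite(f"pics/{c}0.png",im); np.save(f"pics/{c}0.npy",d)
    i=vision.camera_info(c); print(c,i)
    for t in ("washer","turret_grip","lid_grip","compact"):
        print(t,[(np.round(r["point"]),round(r["p"],2)) for r in models.recognise(c,t)])
print(vision.camera_info("wrist"))
E
```

```text
pics
-0.0187 {'time': 0.0, 'qpos': array([ 1.44151812,  0.50833911, -0.23749137,  1.50113591,  0.12572374,
        1.14891903, -0.15480548]), 'qd': array([ 6.92266683e-04,  4.84055045e-04, -2.57066927e-04,  6.82042045e-04,
        1.26597645e-03, -1.50644078e-05, -1.94925845e-03]), 'tau': array([ 1.11728772e-03, -6.20598221e+01, -2.18680859e+00, -2.49655312e+01,
        1.26229096e-02,  1.20974559e-02, -8.33578770e-05]), 'tcp_pos': array([ 0.1451708 , -0.60738195,  0.23042668]), 'eef_rot': array([-8.94262197e-04,  9.93117827e-01,  1.17116016e-01, -1.42910639e-04]), 'contact_force': array([-1.33137097,  0.22786738, -0.01308947]), 'wrist_torque': array([ 0.02933579, -0.01938206,  0.01605704]), 'gripper_force': 0.0, 'width': 0.08549292236077911}
top {'mtx': array([[439.80554191,   0.        , 276.44044165],
       [  0.        , 439.80554191, 201.93904416],
       [  0.        ,   0.        ,   1.        ]]), 'dist_coeffs': array([-0.10629974,  0.        ,  0.        ,  0.        ,  0.        ]), 'R': array([[-0.06937185, -0.99758999,  0.00132259],
       [-0.97381689,  0.06743085, -0.2
[... 936 characters left out ...]
array([309., 312.]), 0.68), (array([247., 174.]), 0.27)]
compact [(array([204., 239.]), 0.64)]
{'mtx': array([[304.13473917,   0.        , 285.75051622],
       [  0.        , 304.13473917, 207.43648385],
       [  0.        ,   0.        ,   1.        ]]), 'dist_coeffs': array([-0.01635031,  0.        ,  0.        ,  0.        ,  0.        ]), 'hand_eye': array([[ 7.27019666e-04, -9.65838673e-01, -2.59143068e-01,
         6.41032670e-02],
       [ 9.99999654e-01,  5.97527569e-04,  5.78461086e-04,
         9.78630651e-06],
       [-4.03854960e-04, -2.59143399e-01,  9.65838773e-01,
        -1.42221431e-01],
       [ 0.00000000e+00,  0.00000000e+00,  0.00000000e+00,
         1.00000000e+00]])}
```

View pics/top0.png

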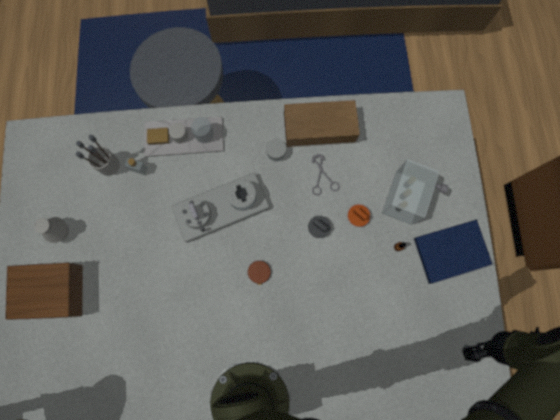

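View pics/side0.png

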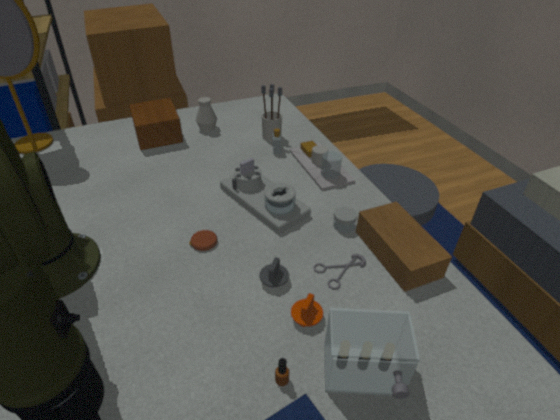

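Top view: washer from the turret (~200,214) to the collar (~242,193), grey lid at (320,227), orange decoy at (358,215). Side view: turret (247,177), collar (280,195), lid (274,273).

```bash
cat > h.py <<'E'
from station import ctrl,get_state,vision,models,ticket
import cv2,numpy as np
from scipy.spatial.transform import Rotation as Ro
def quat(a):
    "tool down, tool y (closing line) along world angle a"
    y=np.array([np.cos(a),np.sin(a),0]);z=np.array([0,0,-1.]);x=np.cross(y,z)
    return Ro.from_matrix(np.c_[x,y,z]).as_quat(scalar_first=True)
def cam(name,st=None):
    i=vision.camera_info(name)
    if name=="wrist":
        T=np.eye(4);T[:3,:3]=Ro.from_quat(st["eef_rot"],scalar_first=True).as_matrix();T[:3,3]=st["tcp_pos"]
        C=T@i["hand_eye"]; R=C[:3,:3].T; t=-R@C[:3,3]
    else: R,t=i["R"],i["t"]
    return i["mtx"],i["dist_coeffs"],R,t
def cloud(c,d):
    "world xyz per pixel, from depth"
    K,D,R,t=c
    h,w=d.shape; uv=np.stack(np.meshgrid(np.arange(w),np.arange(h)),-1).reshape(-1,1,2).astype(np.float64)
    n=cv2.undistortPoints(uv,K,D).reshape(h,w,2)
    P=np.dstack([n*d[...,None],d]); return (P-t)@R
def onplane(c,uv,z):
    K,D,R,t=c
    n=cv2.undistortPoints(np.array(uv,float).reshape(-1,1,2),K,D).reshape(-1,2)
    r=np.c_[n,np.ones(len(n))]@R; o=-R.T@t
    return o+r*((z-o[2])/r[:,2])[:,None]
def look(name,out):
    st=get_state(); im,d=vision.grab_frame(name); cv2.imwrite(out+".png",im); c=cam(name,st)
    W=cloud(c,d); W[d==0]=np.nan; np.save(out+".npy",W)
    return im,d,c,W
def barfit(W,mask):
    "long axis & centre of horizontal patch"
    p=W[mask][:,:2]; (cx,cy),(a,b),th=cv2.minAreaRect((p*1000).astype(np.float32))
    if a<b: a,b,th=b,a,th+90
    return np.array([cx,cy])/1000,(a,b),np.deg2rad(th)
E
python3 - <<'E'
from h import *
d=np.load("pics/top0.npy");c=cam("top");W=cloud(c,d)
for n,p in dict(turret=(200,214),collar=(242,193),lid=(320,227),orange=(358,215)).items():
    print(n,onplane(c,p,.07)[0].round(3),W[p[1],p[0]].round(3), (d[p[1]-25:p[1]+25,p[0]-25:p[0]+25]==0).mean())
    S=W[p[1]-25:p[1]+25,p[0]-25:p[0]+25].reshape(-1,3)
    for lo,hi in((.03,.05),(.055,.078),(.076,.09),(.09,.12)):
        m=(S[:,2]>lo)&(S[:,2]<hi);print('  ',lo,m.sum(),np.median(S[m],0).round(3) if m.any() else '')
E
```

```text
turret [0.563 0.113 0.07 ] [0.563 0.113 0.07 ] 0.0032
   0.03 851 [0.572 0.092 0.033]
   0.055 507 [0.566 0.123 0.071]
   0.076 59 [0.56  0.124 0.078]
   0.09 90 [0.567 0.127 0.11 ]
collar [ 0.619 -0.017  0.07 ] [ 0.622 -0.016  0.059] 0.0048
   0.03 671 [0.593 0.002 0.032]
   0.055 193 [ 0.618 -0.013  0.06 ]
   0.076 499 [ 0.616 -0.013  0.082]
   0.09 0 
lid [ 0.499 -0.243  0.07 ] [ 0.5   -0.244  0.058] 0.0044
   0.03 30 [ 0.5   -0.243  0.034]
   0.055 73 [ 0.508 -0.245  0.061]
   0.076 0 
   0.09 0 
orange [ 0.527 -0.361  0.07 ] [ 0.532 -0.367  0.038] 0.0032
   0.03 34 [ 0.531 -0.37   0.036]
   0.055 72 [ 0.535 -0.373  0.061]
   0.076 0 
   0.09 0
```

Run:
```python
from h import *
q=quat(np.deg2rad(90)); print(ctrl.ik([.56,.05,.26],q)); print(ctrl.ik([.56,.05,.26],quat(-np.pi/2)))
ctrl.movep([.54,.05,.26],q)
im,d,c,W=look("wrist","pics/w1"); print(get_state()["time"],get_state()["qpos"].round(2))
cv2.imwrite("pics/w1b.png",cv2.resize(im,(784,588)))
for nm,z0,z1 in(("turbar",.1,.12),("lidbar",.055,.07),("collar",.078,.086)):
    m=(W[...,2]>z0)&(W[...,2]<z1)
    n,L,s,ce=cv2.connectedComponentsWithStats(m.astype(np.uint8))
    for k in range(1,n):
        if s[k,4]>60: r=barfit(W,L==k); print(nm,s[k,4],ce[k].round(),r[0].round(4),np.round(r[1],1),np.rad2deg(r[2]).round(1),np.nanmedian(W[L==k][:,2]).round(4))
```

```text
[ 0.60763236  0.66288503 -1.3308038   1.6152207   0.65330046  1.38865436
  0.7708871 ]
[ 0.41370752  0.47985602 -0.85817014  1.61724967  0.38097301  1.22100164
 -2.09201018]
3.2583 [ 0.64  0.64 -1.36  1.67  0.64  1.37  0.75]
turbar 637 [361. 219.] [0.5653 0.1257] [45.4 14.2] 19.5 0.1092
lidbar 576 [ 26. 156.] [ 0.5058 -0.246 ] [46.3 14.9] 49.6 0.0603
lidbar 109 [340. 167.] [0.5183 0.1093] [11.8  9.9] 114.2 0.0653
lidbar 1833 [352. 206.] [0.5652 0.1257] [83.4 81.9] 116.1 0.0693
lidbar 246 [244. 220.] [ 0.5858 -0.0027] [78.9 24.8] 65.3 0.0631
lidbar 728 [230. 252.] [ 0.6227 -0.0197] [51.8 40.3] 166.6 0.056
lidbar 89 [555. 325.] [0.7249 0.4038] [15.6  3.4] 118.6 0.061
collar 3311 [230. 252.] [ 0.614  -0.0159] [86.6 86.2] 1.2 0.0807
```

View pics/w1b.png

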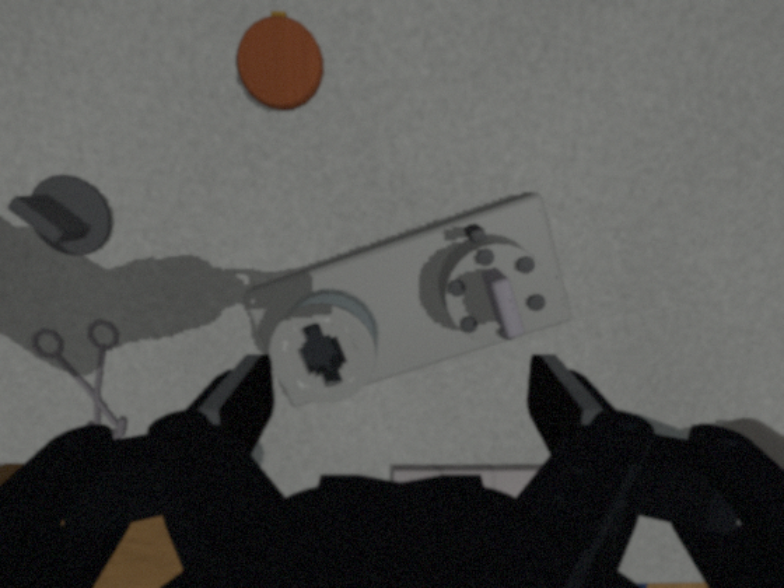

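Run:
```python
from h import *
P=dict(tur=(.5653,.1257,.085),lid=(.5058,-.246,.03),col=(.614,-.0159,.0923))
for n,angs in dict(tur=(109.5,49.5,-70.5,-130.5),lid=(139.6,-40.4),col=(109,109-45,-71,-71-45)).items():
    for a in angs:
        s=ctrl.ik(P[n],quat(np.deg2rad(a))); print(n,a,None if s is None else s.round(2))
```

```text
tur 109.5 [ 0.41  0.89 -1.23  1.8   0.92  1.16  0.78]
tur 49.5 [ 0.3   0.76 -0.96  1.8   0.74  0.99 -0.1 ]
tur -70.5 [ 0.02  0.62 -0.44  1.81  0.35  0.8  -1.83]
tur -130.5 [ 0.4   0.88 -1.23  1.8   0.92  1.16  2.87]
lid 139.6 [ 1.09  1.   -1.28  1.89  1.07  1.16  1.83]
lid -40.4 [ 0.78  0.71 -0.59  1.9   0.58  0.72 -0.86]
col 109 [ 0.63  0.94 -1.26  1.7   0.94  1.25  1.04]
col 64 [ 0.57  0.83 -1.06  1.7   0.8   1.11  0.37]
col -71 [ 0.27  0.65 -0.46  1.7   0.36  0.87 -1.59]
col -116 [-0.44  0.74  0.75  1.71 -0.61  0.94 -1.47]
```

Run:
```python
from h import *
x,y=.5653,.1257; zt=.097+.0187-.0165  # open/closed sag allowance handled below
q=lambda a:quat(np.deg2rad(a))
ctrl.movep([x,y,.17],q(109.5))
ctrl.movel([x,y,.0815],max_speed=.1)
ctrl.close_gripper(50)
s=get_state();print(s["width"],s["gripper_force"],s["contact_force"].round(1),s["tcp_pos"].round(4),s["time"])
for k in range(1,6):
    a=109.5-12.6*k
    ctrl.movel([x,y,.0815],frame=q(a),max_speed=.15)
    s=get_state(); print(k,s["wrist_torque"].round(3),s["contact_force"].round(1),round(s["time"],2))
s=get_state();y_=Ro.from_quat(s["eef_rot"],scalar_first=True).as_matrix()[:,1];print(np.rad2deg(np.arctan2(y_[1],y_[0])))
```

```text
0.013193630304436077 50.96929371356964 [-0.4  1.   2.6] [0.5652 0.1259 0.0817] 5.4917
1 [0.405 0.243 0.154] [-2.2  1.9  1.9] 5.86
2 [0.84  0.348 0.065] [-0.4  5.5  1.9] 6.22
3 [ 1.094  0.324 -0.081] [-1.4  6.1  2.1] 6.59
4 [ 1.439  0.114 -0.093] [-1.2  7.8  0.6] 6.96
5 [ 1.441 -0.096 -0.002] [ 1.2  8.4 -0.7] 7.33
46.815453742880294
```

Run:
```python
from h import *
q=lambda a:quat(np.deg2rad(a))
ctrl.movel([.5653,.1257,.0815],frame=q(49.5)); ctrl.ungrasp(); ctrl.movel([.5653,.1257,.19],max_speed=.2)
def rep(W,specs):
  for nm,z0,z1 in specs:
    m=(W[...,2]>z0)&(W[...,2]<z1)
    n,L,s,ce=cv2.connectedComponentsWithStats(m.astype(np.uint8))
    for k in range(1,n):
        if s[k,4]>100: r=barfit(W,L==k); print(nm,s[k,4],ce[k].round(),r[0].round(4),np.round(r[1],1),np.rad2deg(r[2]).round(1),np.nanmedian(W[L==k][:,2]).round(4))
_,_,_,W=look("wrist","pics/w2"); rep(W,(("turbar",.1,.12),))
ctrl.movep([.5058,-.246,.19],q(139.6))
im,_,_,W=look("wrist","pics/w3"); rep(W,(("lidbar",.054,.07),("disc",.0,.0),("disc",.021,.028)))
print(get_state()["time"],get_state()["qpos"].round(2))
```

```text
turbar 1074 [289. 213.] [0.5653 0.1265] [45. 14.] 139.3 0.1093
lidbar 1189 [58. 41.] [ 0.5721 -0.4687] [92.7 29.7] 174.1 0.0619
lidbar 973 [166. 109.] [ 0.5324 -0.3733] [45.4 14.2] 43.7 0.0602
lidbar 715 [284. 198.] [ 0.5058 -0.247 ] [46.3 13.9] 47.8 0.0604
lidbar 704 [ 18. 298.] [ 0.7793 -0.3464] [53.3  5.5] 91.5 0.0613
lidbar 312 [112. 379.] [ 0.7785 -0.2127] [41.   3.8] 91.6 0.0649
disc 510 [73. 53.] [ 0.5855 -0.4766] [128.   39.7] 173.2 0.0248
disc 2863 [183. 110.] [ 0.5328 -0.3734] [70.9 69.7] 40.8 0.0236
disc 2850 [284. 188.] [ 0.5055 -0.2478] [70.9 69.8] 140.2 0.0236
disc 438 [ 39. 274.] [ 0.7789 -0.3492] [92.2  3.9] 90.2 0.0244
disc 359 [339. 337.] [ 0.5696 -0.0673] [79.9 25.8] 129.1 0.0252
disc 261 [473. 404.] [0.502  0.1242] [89.8  5.8] 108.4 0.0256
10.925 [ 1.11  0.7  -1.23  1.72  0.69  1.23  2.14]
```

View pics/w3.png

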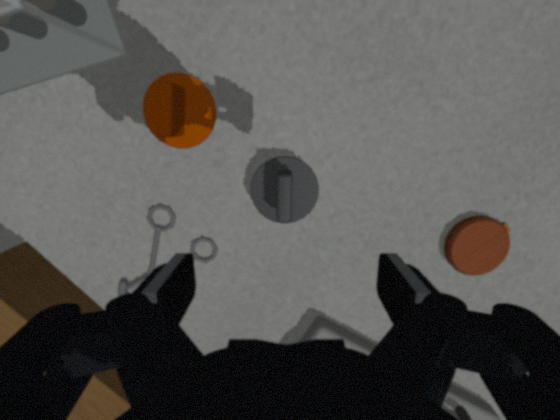

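Run:
```python
from h import *
for f in("w1","w2","w3"):
    W=np.load(f"pics/{f}.npy"); m=(W[...,2]>.078)&(W[...,2]<.085)&(np.hypot(W[...,0]-.614,W[...,1]+.016)<.06)
    if m.sum()>200:
        (cx,cy),r=cv2.minEnclosingCircle((W[m][:,:2]*1000).astype(np.float32)); 
        h=(W[...,2]<.074)&(np.hypot(W[...,0]-cx/1e3,W[...,1]-cy/1e3)<.031); p=W[h][:,:2]-[cx/1e3,cy/1e3]
        # slot direction from pixels nearer the rim
        e=p[np.hypot(*p.T)>.0205]; a=np.angle(np.mean(np.exp(2j*np.arctan2(e[:,1],e[:,0]))))/2
        print(f,m.sum(),cx,cy,r,W[m][:,2].mean(),len(e),np.rad2deg(a))
ctrl.movel([.5058,-.2475,.10],frame=quat(np.deg2rad(138.3)),max_speed=.15)
ctrl.movel([.5058,-.2475,.031],max_speed=.1)
ctrl.close_gripper(70)
s=get_state();print(s["width"],s["gripper_force"],s["contact_force"].round(1),s["tcp_pos"].round(4),s["time"])
ctrl.movel([.5058,-.2475,.16],max_speed=.15)
ctrl.movep([.614,-.0159,.16],quat(np.deg2rad(109)))
s=get_state();print(s["width"],s["contact_force"].round(1),s["wrist_torque"].round(2),s["tcp_pos"].round(4),s["time"])
im,_,_,W=look("wrist","pics/w4")
look("side","pics/s4")
```

```text
w1 3311 614.4725952148438 -15.823389053344727 44.19407653808594 0.0806636715596849 260 -11.333349151772198
w2 1970 611.8988647460938 -1.4425873756408691 37.20857620239258 0.08059805151070594 1128 -73.99127060939634
0.012835401026485782 68.5325038433075 [-0.5  0.2  2.7] [ 0.506  -0.2476  0.0313] 13.175
0.013295631087242321 [-0.4 -0.4 -0.9] [-0.06  0.06  0.02] [ 0.6136 -0.0176  0.1592] 15.1833
```

View pics/w4.png

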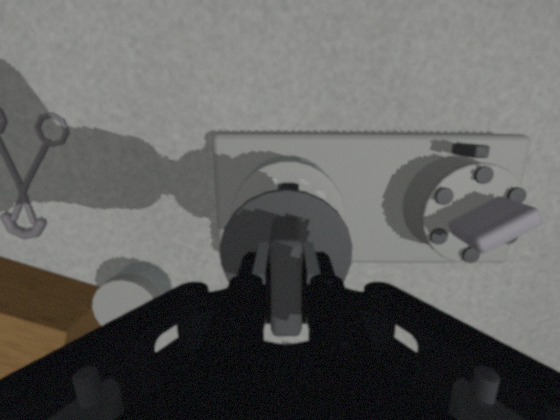

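The lid hangs held in the gripper at (285,245), its bar square to the plinth, one slot just showing at (289,187); the turret sits turned at (475,215). Now lowering.

Run:
```python
from h import *
ctrl.pause(.2)
for z in (.125,.114,.110,.106,.102,.098,.096,.0945):
    ctrl.movel([.6142,-.0159,z],frame=quat(np.deg2rad(109)),max_speed=.05)
    s=get_state();print(z,s["contact_force"].round(1),s["wrist_torque"].round(2),s["tcp_pos"].round(4),round(s["time"],2))
    if s["contact_force"][2]>12: break
```

```text
0.125 [ 0.4  0.5 -1. ] [ 0.01 -0.01 -0.02] [ 0.6144 -0.0157  0.1252] 16.33
0.114 [-0.1  0.2 -1.9] [-0.04  0.02 -0.03] [ 0.6139 -0.016   0.1135] 16.7
0.11 [ 0.1  0.  -0.6] [-0.02 -0.02  0.02] [ 0.6141 -0.0159  0.1098] 16.95
0.106 [-0.1 -0.1 -0.9] [-0.   -0.03  0.02] [ 0.614  -0.016   0.1057] 17.2
0.102 [ 0.2  0.5 -0.8] [ 0.04 -0.02 -0.04] [ 0.614  -0.016   0.1017] 17.45
0.098 [-0.5 -1.5 -0.9] [-0.05 -0.02  0.07] [ 0.614  -0.0159  0.0977] 17.7
0.096 [ 0.4 -0.1 -1.7] [-0.02  0.01 -0.03] [ 0.6141 -0.0159  0.0959] 17.95
0.0945 [-0.7  0.6 -1. ] [ 0.01 -0.    0.  ] [ 0.6142 -0.0159  0.0944] 18.2
```

Run:
```python
from h import *
def avg(n=8):
    F=[];T=[]
    for _ in range(n): s=get_state();F.append(s["contact_force"]);T.append(s["wrist_torque"]);ctrl.pause(.02)
    return np.mean(F,0),np.mean(T,0),s
z=.0945;q=quat(np.deg2rad(109))
for _ in range(12):
    z-=.0004; ctrl.movel([.6142,-.0159,z],frame=q,max_speed=.02)
    F,T,s=avg(); print(round(z,4),F.round(1),T.round(2),s["tcp_pos"].round(4))
    if F[2]>5: break
for k in range(1,5):
    ctrl.movel([.6142,-.0159,z],frame=quat(np.deg2rad(109)-.1*k),max_speed=.03)
    F,T,s=avg(); y=Ro.from_quat(s["eef_rot"],scalar_first=True).as_matrix()[:,1]
    print(k,F.round(1),T.round(3),s["tcp_pos"].round(4),(np.deg2rad(109)-np.arctan2(y[1],y[0])).round(3),round(s["time"],2),s["width"].round(4))
print(z)
```

```text
0.0941 [-0.8 -0.4  1.9] [-0.02  0.2   0.02] [ 0.6142 -0.0159  0.0943]
0.0937 [-2.  -1.2  5.8] [-0.08  0.49  0.02] [ 0.6143 -0.0159  0.0943]Traceback (most recent call last):
  File "<stdin>", line 14, in <module>
AttributeError: 'float' object has no attribute 'round'
```

```bash
cat >> h.py <<'E'
def avg(n=8):
    F=[];T=[]
    for _ in range(n): s=get_state();F.append(s["contact_force"]);T.append(s["wrist_torque"]);ctrl.pause(.02)
    return np.mean(F,0),np.mean(T,0),s
def twist(a,z=.0939):
    ctrl.movel([.6142,-.0159,z],frame=quat(np.deg2rad(109)-a),max_speed=.03)
    F,T,s=avg(); y=Ro.from_quat(s["eef_rot"],scalar_first=True).as_matrix()[:,1]
    print(a,F.round(1),T.round(3),s["tcp_pos"].round(4),round(np.deg2rad(109)-np.arctan2(y[1],y[0]),3),round(s["time"],2),round(s["width"],4))
E
python3 - <<'E'
from h import *
for a in(.1,.15,.2,.3,.4,.5,.6): twist(a)
E
```

```text
0.1 [0.3 1.1 5.5] [ 0.375 -0.044  0.016] [ 0.6147 -0.0154  0.0943] 0.098 19.72 0.013
0.15 [0.3 0.8 5.5] [ 0.371  0.033 -0.067] [ 0.6146 -0.0155  0.0943] 0.148 20.1 0.0129
0.2 [-0.2  1.2  5.5] [ 0.388  0.034 -0.026] [ 0.6146 -0.0155  0.0942] 0.198 20.48 0.0132
0.3 [0.1 1.3 6. ] [ 0.469  0.013 -0.004] [ 0.6146 -0.0154  0.0943] 0.295 20.87 0.0129
0.4 [-0.   1.8  6.3] [ 0.539 -0.     0.022] [ 0.6145 -0.0153  0.0942] 0.394 21.25 0.0129
0.5 [0.5 2.1 6.4] [ 0.595 -0.011  0.031] [ 0.6146 -0.0152  0.0943] 0.493 21.63 0.013
0.6 [0.4 2.5 6.4] [ 0.661 -0.069  0.048] [ 0.6146 -0.0151  0.0943] 0.593 22.02 0.0131
```

Run:
```python
from h import *
twist(.7); twist(.76)
ctrl.pause(.5)
F,T,s=avg(60);print(F.round(2),T.round(3))
im,_,_,W=look("wrist","pics/w5")
im2,_,_,_=look("side","pics/s5"); cv2.imwrite("pics/c5.png",np.vstack([im[120:400,100:460],cv2.resize(im2[120:260,180:360],(360,280))]))
m=(W[...,2]>.118)&(W[...,2]<.13)&(np.hypot(W[...,0]-.614,W[...,1]+.016)<.05)
if m.sum()>50: r=barfit(W,m);print(m.sum(),r[0],r[1],np.rad2deg(r[2]))
```

```text
0.7 [0.4 3.  6.4] [ 0.748 -0.115  0.058] [ 0.6146 -0.015   0.0942] 0.692 22.4 0.013
0.76 [0.7 3.1 5.8] [ 0.783 -0.136  0.044] [ 0.6147 -0.0149  0.0943] 0.752 22.78 0.0131
[0.53 3.18 6.21] [ 0.758 -0.133  0.037]
3859 [ 0.61404761 -0.01581443] (39.63958740234375, 39.4784049987793) 111.04364204406738
```

View pics/c5.png

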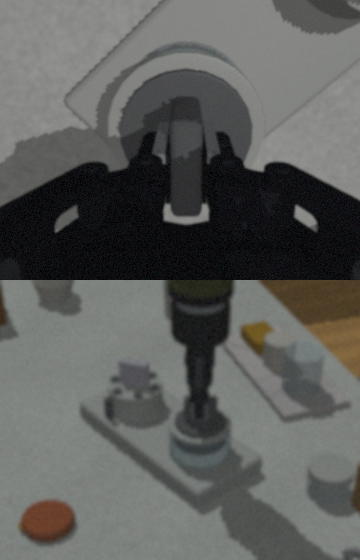

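The lid sits flat on the collar with the handle turned along with the gripper (bar at ~(185,155)). The torque reads low, so I'll check the spring without pressing down.

Run:
```python
from h import *
for a in(.76,.82,.7,.6,.7,.76):
    twist(a,.0943); F,T,s=avg(40); print("   ",F.round(2),T.round(3))
```

```text
0.76 [2.6 4.5 2. ] [ 1.089 -0.589  0.199] [ 0.6147 -0.015   0.0943] 0.756 24.77 0.0132
    [2.6  4.77 1.86] [ 1.094 -0.607  0.201]
0.82 [2.6 5.2 2. ] [ 1.144 -0.582  0.077] [ 0.6145 -0.015   0.0943] 0.816 25.82 0.0125
    [2.41 4.92 2.1 ] [ 1.144 -0.578  0.104]
0.7 [2.6 4.9 2.3] [ 1.156 -0.583  0.209] [ 0.6146 -0.0152  0.0943] 0.699 26.88 0.013
    [2.5  4.67 2.04] [ 1.151 -0.589  0.209]
0.6 [2.  4.6 2.7] [ 1.112 -0.485  0.211] [ 0.6144 -0.0152  0.0943] 0.599 27.93 0.0131
    [2.03 4.91 2.43] [ 1.107 -0.48   0.22 ]
0.7 [1.8 5.7 2.5] [ 1.23  -0.47   0.127] [ 0.6143 -0.0151  0.0943] 0.698 28.98 0.0132
    [1.84 5.21 2.44] [ 1.233 -0.474  0.1  ]
0.76 [2.1 5.5 1.9] [ 1.268 -0.51   0.111] [ 0.6144 -0.0151  0.0943] 0.758 30.03 0.0131
    [1.97 5.37 2.17] [ 1.275 -0.504  0.095]
```

Run:
```python
from h import *
twist(.75,.0942); ctrl.pause(1); F,T,s=avg(20); print(F.round(2),T.round(3),s["tcp_pos"].round(4),s["time"])
W=look("wrist","pics/w6")[3]; W1=W
m=(W[...,2]>.1)&(W[...,2]<.12)&(np.hypot(W[...,0]-.5653,W[...,1]-.126)<.05)
if m.sum()>50: print(barfit(W,m))
print(ticket.close_job())
```

```text
0.75 [1.7 5.5 2.6] [ 1.239 -0.453  0.153] [ 0.6143 -0.0151  0.0943] 0.748 31.08 0.0129
[1.8  5.4  2.83] [ 1.232 -0.463  0.155] [ 0.6143 -0.0151  0.0943] 32.4167
(array([0.56687842, 0.11715403]), (37.61915588378906, 12.570902824401855), np.float64(2.7697429274330814))
the job is handed in; nothing more can be done
None
```

The job is handed in at 32.4 s of the allowed 58: the turret is one click clockwise (its bar measured about 60° round), and the lid is fully seated and still gripped, twisted 0.75 rad clockwise against about 0.15 N m of spring. Allowing for about 0.1 rad of play, that puts the ring at roughly 0.65–0.70 rad, which I inferred and did not measure directly.

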